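# Shut the flip lids along a curved vial carrier with one fingertip pass

### The job

The vials in the curved grey carrier stand with their flip lids open. With the fingertips, brush lightly along the row, starting behind the red lid, and fold the lids fully shut one after another: red, the three green ones, then blue; leave the yellow lid beyond the empty place standing open. Be gentle, pinch nothing, and do not lift or shift the carrier or disturb the other things on the bench.

Things in the scene. Friction and masses are not known exactly. Their poses are not given: they have to be found in the camera images.
- rack: loose grey curved carrier, about 1.2 kg, 56 mm wide, 30 mm high; seven places 0.19 rad (38 mm) apart on an arc of radius 200 mm. Origin on its underside below place 4. In its frame the arc's centre is (-200, 0) mm; place i lies at angle (4 - i) * 0.19 rad from +x towards +y. Vials stand fixed in places 1 to 5 and 7; place 6 is empty
- rim1 (a point): centre of the rim (26 mm across) of vial 1, amber with a red lid, in place 1; rims are 60 mm above the bench, the top of a shut lid 64 mm, of an upright lid about 90 mm
- rim2 (a point): the same for vial 2 (green lid)
- rim3 (a point): the same for vial 3 (green lid)
- rim4 (a point): the same for vial 4 (green lid)
- rim5 (a point): the same for vial 5 (blue lid)
- rim7 (a point): the same for vial 7 (yellow lid), two places beyond vial 5
- lid1 (a joint): red lid: a disc 26 mm wide, 4 mm thick, reaching 29 mm from its hinge. The hinge is level with the rim, 13 mm before its centre going along the row from vial 1, axis across the row. 0 = open, leaning back 10 degrees; 0.175 = upright; 1.745 = shut flat on the rim. Light friction (0.01 N m), no snap or spring: it stays where left and folds forward towards vial 7's end
- lid2 (a joint): vial 2, green: as lid1
- lid3 (a joint): vial 3, green: as lid1
- lid4 (a joint): vial 4, green: as lid1
- lid5 (a joint): vial 5, blue: as lid1
- lid7 (a joint): vial 7, yellow: as lid1; to be left open
- vial_a: loose capped amber vial, black cap, 30 mm across, 52 mm high, 50 g, standing inside the carrier's curve about 75 mm from the row; origin under its centre
- vial_b: the same with a white cap
- spray: white spray bottle with blue band, 72 mm across, 193 mm high; origin under its centre
- beaker: white beaker, 72 mm across, 90 mm high; origin under its centre
- tipbox: blue pipette-tip box, 85 x 115 mm, 65 mm high; origin under its centre
- timer: white bench timer, 60 x 60 mm, 18 mm high; origin under its centre
- spatula: thin steel lab spatula, 170 mm long, 6 mm high, lying on the bench; origin under its middle, x along it

How it is judged:
On the way, in this order (a step that is already met when the one before it is completed fails the run):
1. the red lid is shut while the lids after it are still open (value of joint lid1 above 1.57 rad and value of joint each of lid2, lid3, lid4, lid5 below 1.57 rad).
2. the first green lid is shut while the lids after it are still open (value of joint lid2 above 1.57 rad and value of joint each of lid3, lid4, lid5 below 1.57 rad).
3. the second green lid is shut while the lids after it are still open (value of joint lid3 above 1.57 rad and value of joint each of lid4, lid5 below 1.57 rad).
4. the third green lid is shut while the lids after it are still open (value of joint lid4 above 1.57 rad and value of joint lid5 below 1.57 rad).
5. the blue lid is shut (value of joint lid5 above 1.57 rad).
At the end, for the whole second after the job is handed in: the red, green and blue lids (1 to 5) are shut to within 10 degrees (joint above 1.57), the yellow lid still stands open (joint below 0.6), the carrier is level, at rest and within 20 mm of its start, and the loose things are within 30 mm of theirs (value of joint each of lid1, lid2, lid3, lid4, lid5 above 1.57 rad and value of joint lid7 below 0.6 rad and distance of rack from where it was at the start of the episode below 0.02 m and angle between rack's own z axis and vertical below 0.05 rad and linear speed of rack below 0.01 m/s and distance of each of vial_a, vial_b, spray, beaker, tipbox, timer, spatula from where it was at the start of the episode below 0.03 m); the robot touches nothing.
It fails at once if the carrier is shifted by more than 25 mm (distance of rack from where it was at the start of the episode above 0.025 m).
It fails at once if the carrier is lifted (over 6 mm) or tipped (height (world z) of rack above 0.006 m or angle between rack's own z axis and vertical above 0.12 rad).
It fails at once if the fingers press the carrier, its vials or lids harder than 30 N (contact force between the fingers and rack above 30 N).
It fails at once if the yellow lid is folded over (value of joint lid7 above 0.7 rad).
It fails at once if a loose bystander is lifted, carried, knocked over or pushed more than 30 mm (distance of any of vial_a, vial_b, spray, beaker, tipbox, timer, spatula from where it was at the start of the episode above 0.03 m or height (world z) of any of vial_a, vial_b, spray, beaker, tipbox, timer, spatula above 0.015 m or angle between any of vial_a, vial_b, spray, beaker, tipbox, timer's own z axis and vertical above 0.35 rad).
It also fails if it takes over 48 s, if anything falls off the work surface, if the arm or the gripper's body presses on something with over 40 N, if the wrist force passes 120 N, or if a joint passes its speed limit or range.

### The arm

A 6-joint arm with a two-finger parallel gripper is mounted at the origin on the work surface. World frame = base frame: x ahead of the robot, y to its left, z up, the work surface at z = 0. Lengths are in m, angles in rad, forces in N, time in s.
With the tool pointing down it reaches from about 0.375 to 0.9 m from the base axis. Payload 3.1 kg.
Tool frame: the origin (TCP) lies midway between the tips of the shut fingers; the grasp point (between the pads) lies 19 mm behind it (manip.tcp_to_grasp is the distance from the TCP to the grasp point, in m); z points along the fingers, y is the line along which they close (so a half turn about z gives the same grasp; the last joint's range is limited). The gripper opens to 85 mm and grips with 20 to 120 N. Pads are 22 mm wide; open, the fingers measure 114 mm over their backs; the gripper's body (76 mm by 85 mm) begins 54 mm behind the grasp point. The pads swing forward as they close: fully open they stand 13 mm farther back than shut.
Start: joints at [1.01, 0.527, 1.433, -0, 1.181, -0.178], TCP at [0.233, 0.58, 0.231] pointing down, gripper open.
Joint ranges: [-3.08, 3.08], [-0.75, 2.2], [0.22, 2.44], [-1.43, 4.57], [0, 2.65], [-2.85, 2.85]. Speed limits (rad/s): [2.79, 2.79, 3.14, 3.14, 3.14, 3.14].

### API

Orientations are given as a unit quaternion [x, y, z, w].
In Python, from station import manip gives the robot as it stands. The module is installed in compiled form; this text tells all that it offers.
- The arm moves only by the shell command python3 -m crank 'ROWS' [OPENING] [FORCE]. ROWS is JSON, a list of rows, each a list of 2 entries, a list of its own where there are three numbers: the shift along the tool's x, y, z in cm, then the turn about the tool's z in degrees. In form: [[[x, y, z], spin], ...]. A call has 1 to 10 rows; each row is the pose to reach, as a shift and turn from the pose commanded when the call began, along the tool's axes at that moment; what a row does not reach only later rows make up. A row lasts 1/10 s, in which the tool goes at most 50 mm and 8.59 degrees, less where a joint would pass 70% of its speed; a pose out of reach is approached as far as the arm can. A call with a gripper value outside its range is refused whole. OPENING is the finger opening in cm, from 0 to 8.54, set as the call begins (- or left out, the last holds). The fingers move at their own pace and stop on an object; FORCE is the grip in N (left out, the last holds). Time passes only in rows, so rows that repeat a pose let the fingers close. It gives the time, the measured TCP pose, the force and the opening at its end, in the units of the state.
- manip.sense(): the state, without advancing time (a new reading comes with each control period).
- manip.snapshot(name): name is "scene" or "top" or "wrist"; returns the picture (420x560x3 uint8, red, green, blue); there is no depth.
- manip.camera_params(name): a dict with "fx", "fy", "cx", "cy" (pixels), "pose" (4x4, takes a point from camera to world coordinates). Camera axes: x right, y up, looking along -z (the intrinsics and any distortion apply to the point x, -y, -z); pixel columns grow to the right and rows downward; lengths in m; the calibration is good to about 2 mm. A picture is of the moment at which its call begins: read the wrist's pose just before it. camera_params takes no time and is no camera call; for the wrist camera it gives the pose at the moment of the call.
- manip.sign_off(): hands the job in, once; it reports no verdict.
The state is a dict: "t": time; "q": joint angles; "qd": joint speeds; "tau": joint torques, N m; "tcp_pos": TCP position; "tool_rot": TCP orientation; "force": force on the tool from outside, world axes, zero at the start; "ft_torque": the same for the moment, N m; "finger_gap": opening from 0.0 (shut) to 1.0 (fully open).
Only numpy, scipy, OpenCV 4.12 (cv2) and the standard library are available. Lean on these libraries where they do the work, as an engineer would, in place of code of your own. Each camera call takes 0.05 s, during which the arm holds its last target. There are 200 camera calls.

## Working session

There is one attempt and no reset: what is moved stays moved. The work goes in short steps, Python scripts to look and compute and a shell command to move; the robot and the scene stay as the last step left them, time stands still between calls to the robot, and variables do not carry over. Pictures are saved under pics/ and viewed, on a budget of 10 in all, crops included, one or two more only if the job needs it, and the job is handed in when it is done.

```bash
mkdir -p pics; python3 - <<'E'
from station import manip
import cv2,numpy as np
for n in ("scene","top"):
    im=manip.snapshot(n); cv2.imwrite(f"pics/{n}0.png",im[:,:,::-1])
    p=manip.camera_params(n); print(n,{k:np.round(v,3).tolist() if not isinstance(v,str) else v for k,v in p.items()})
s=manip.sense(); print(s["t"],s["tcp_pos"],s["tool_rot"],s["finger_gap"],manip.tcp_to_grasp)
E
```

```text
scene {'fx': 427.085, 'fy': 427.085, 'cx': 282.708, 'cy': 207.205, 'pose': [[0.439, -0.752, 0.492, 1.1], [0.898, 0.359, -0.253, -0.223], [0.014, 0.553, 0.833, 0.91], [0.0, 0.0, 0.0, 1.0]]}
top {'fx': 544.518, 'fy': 544.518, 'cx': 275.844, 'cy': 210.126, 'pose': [[-0.012, 0.977, -0.214, 0.277], [-1.0, -0.011, 0.002, 0.019], [-0.001, 0.214, 0.977, 1.532], [0.0, 0.0, 0.0, 1.0]]}
0.1 [0.23248622 0.57945765 0.23044869] [ 1.89755377e-01  9.81830924e-01 -8.99690812e-04 -3.51035472e-04] 1.0018872711950761 0.0187
```

View pics/top0.png

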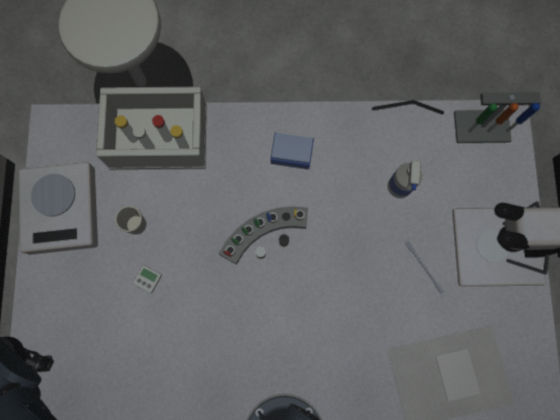

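View pics/scene0.png

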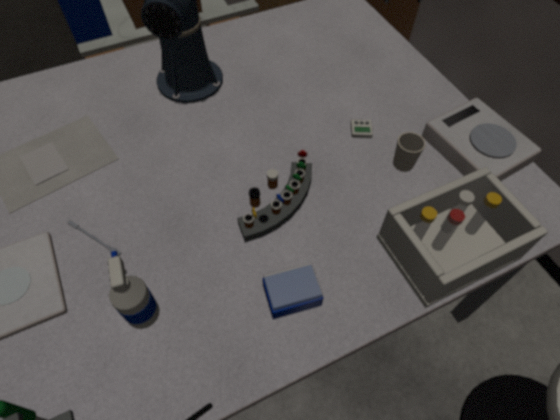

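The top view shows the carrier from red (228,252) to yellow (300,214). Vial_b (white) is at (261,252) and vial_a (black) at (284,240). Next I'll enlarge both views.

```bash
python3 - <<'E'
import cv2,numpy as np
t=cv2.imread("pics/top0.png")[200:270,212:318]; s=cv2.imread("pics/scene0.png")[145:245,230:320]
t=cv2.resize(t,None,fx=7.5,fy=7.5,interpolation=cv2.INTER_CUBIC)
t=cv2.convertScaleAbs(t,alpha=1.6); cv2.imwrite("pics/topc.png",t)
E
cat > geo.py <<'E'
import numpy as np
from station import manip
def ray(n,u,v,z,p=None):
    p=p or manip.camera_params(n); T=np.array(p["pose"])
    d=T[:3,:3]@np.array([(u-p["cx"])/p["fx"],-(v-p["cy"])/p["fy"],-1.]); o=T[:3,3]
    return o+d*(z-o[2])/d[2]
def proj(n,X,p=None):
    p=p or manip.camera_params(n); T=np.array(p["pose"]); c=T[:3,:3].T@(np.asarray(X)-T[:3,3])
    return np.array([p["cx"]+p["fx"]*c[0]/-c[2],p["cy"]-p["fy"]*c[1]/-c[2]])
E
python3 - <<'E'
import cv2,numpy as np
from geo import *
from scipy.optimize import least_squares
im=cv2.imread("pics/top0.png"); g=cv2.cvtColor(im,cv2.COLOR_BGR2GRAY)
m=((g<110)*255).astype(np.uint8); m[:200]=0;m[270:]=0;m[:,:212]=0;m[:,318:]=0
m=cv2.morphologyEx(m,cv2.MORPH_CLOSE,np.ones((5,5)))
cs,_=cv2.findContours(m,cv2.RETR_EXTERNAL,cv2.CHAIN_APPROX_NONE)
for c in sorted(cs,key=cv2.contourArea)[-3:]:
    print(cv2.contourArea(c),cv2.boundingRect(c))
c=max(cs,key=cv2.contourArea)[:,0]
P=np.array([ray("top",u,v,.03)[:2] for u,v in c])
box=cv2.minAreaRect((P*1000).astype(np.float32)); print("box mm",box)
# fit annulus: residual = | |r-200| - 28 |, trimmed
def f(x): return np.abs(np.hypot(*(P-x).T)-.2)-.028
r=least_squares(f,[.4,-.02],loss="soft_l1",f_scale=.003); C=r.x
a=np.arctan2(*(P-C).T[::-1]); print("centre",C,"rms",np.median(np.abs(f(C))),"ang",a.min(),a.max(),"mid",(a.min()+a.max())/2)
for n in [(232,250)]: pass
E
```

```text
23.0 (256, 254, 11, 6)
2298.0 (217, 206, 91, 59)
box mm ((542.0894165039062, 50.860992431640625), (117.30101776123047, 279.0654602050781), 18.968765258789062)
centre [ 0.38297582 -0.02721532] rms 0.004765145899836256 ang -0.23395918279942834 1.1516391100967707 mid 0.4588399636486712
```

View pics/topc.png

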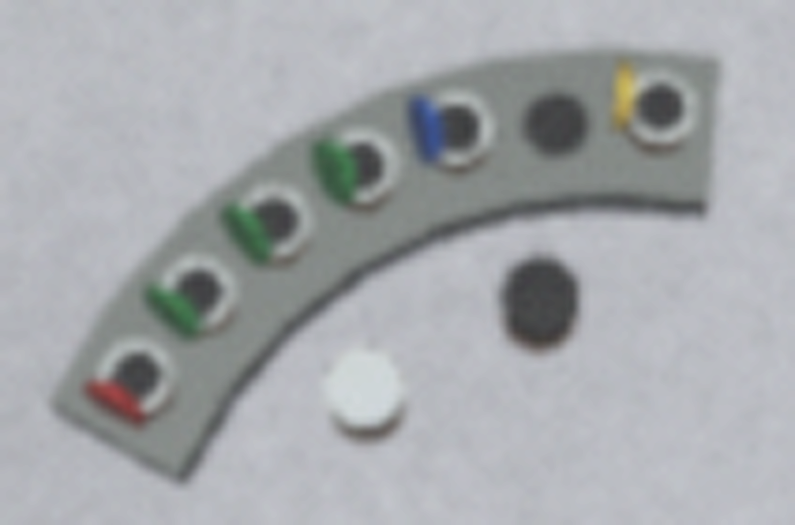

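The crop shows the rim centres at about (137,373), (199,290), (275,218), (364,166), (458,126) and (661,106) for vials 1-5 and 7. All lids are open. I'll fit the known arc to these points.

```bash
python3 - <<'E'
from geo import *
from scipy.optimize import least_squares
px=np.array([(137,373),(199,290),(275,218),(364,166),(458,126),(661,106)])
I=np.array([1,2,3,4,5,7])
W=np.array([ray("top",212+(u+.5)/7.5-.5,200+(v+.5)/7.5-.5,.06)[:2] for u,v in px])
def mod(x,i=I): a=x[2]+(4-i)*.19; return x[:2]+.2*np.c_[np.cos(a),np.sin(a)]
r=least_squares(lambda x:(mod(x)-W).ravel(),[.38,-.03,.46]); x=r.x
print("centre,phi",x,"resid mm",np.round((mod(x)-W)*1000,1).tolist())
print("rims",np.round(mod(x,np.arange(1,8)),4).tolist())
for i in range(1,8): print(i,np.round(proj("scene",[*mod(x,np.array([i]))[0],.06]),1),end=" ")
for n,u,v in(("b",365,390),("a",540,300)):
  q=ray("top",212+u/7.5-.5,200+v/7.5-.5,.052);print(n,q, np.hypot(*(q[:2]-x[:2])),proj("scene",q))
s=manip.sense(); print(s["q"])
E
python3 - <<'E'
import cv2
s=cv2.imread("pics/scene0.png")[140:245,225:330]
cv2.imwrite("pics/scenec.png",cv2.convertScaleAbs(cv2.resize(s,None,fx=5.7,fy=5.7,interpolation=cv2.INTER_CUBIC),alpha=1.6))
E
```

```text
centre,phi [ 0.38910876 -0.0293582   0.4661005 ] resid mm [[-0.3, -0.1], [0.1, 0.0], [-0.4, 0.0], [0.8, 0.6], [-0.0, -0.1], [-0.2, -0.5]]
rims [[0.491, 0.1427], [0.5217, 0.1204], [0.5476, 0.0926], [0.5678, 0.0605], [0.5815, 0.0252], [0.5884, -0.0122], [0.588, -0.0501]]
1 [301.7 161.1] 2 [299.5 172.5] 3 [294.3 183.7] 4 [286.4 194.2] 5 [275.7 203.6] 6 [262.7 211.4] 7 [248.  217.1] b [0.48544577 0.06041133 0.052     ] 0.13167911231823845 [271.94142713 172.25052787]
a [ 0.51792692 -0.0039327   0.052     ] 0.13130336302497997 [254.01517827 190.3814701 ]
[ 1.01050867e+00  5.28343812e-01  1.43377682e+00  5.49514762e-06
  1.18140351e+00 -1.78463583e-01]
```

View pics/scenec.png

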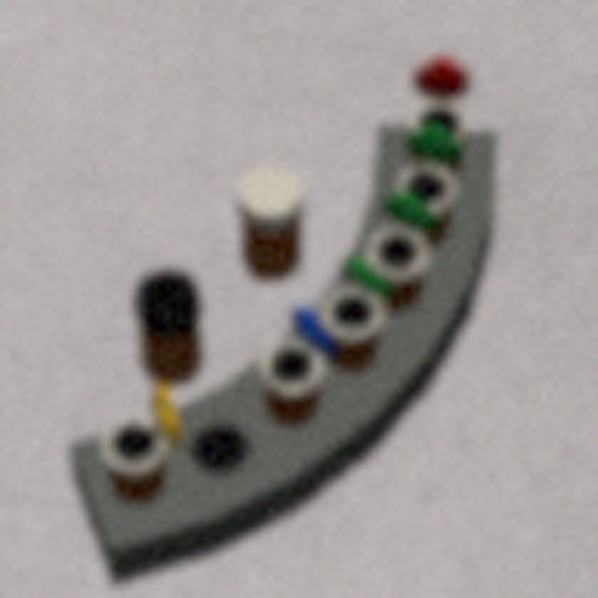

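The fit residuals are under 1 mm, and projecting the rims into the scene view agrees to about 1 px. The vials are 131 mm from the arc centre, or 69 mm from the row (given as about 75 mm), so that checks too. I'll shut the fingers and brush with tool −x forward and the tips at z ≈ 66 mm.

```bash
cat > plan.py <<'E'
# python3 plan.py s:z ...   s = mm along arc from rim1 (TCP), z mm; prints rows from the measured pose
import sys
from geo import *
from scipy.spatial.transform import Rotation as Ro
C=np.array([.38911,-.02936]); PH=.4661
s=manip.sense(); R=Ro.from_quat(s["tool_rot"]).as_matrix(); p=np.array(s["tcp_pos"])
for a in sys.argv[1:]:
    d,z=map(float,a.split(":")); th=PH+.57-d/200
    X=np.array([*(C+.2*np.array([np.cos(th),np.sin(th)])),z/1000])
    f=R.T@np.array([-np.sin(th),np.cos(th),0])   # desired tool x (backward along row)
    sh=R.T@(X-p)*100
    print("[[%.2f,%.2f,%.2f],%.1f]"%(*sh,np.degrees(np.arctan2(f[1],f[0]))),end=",")
th=PH+.57; v=p[:2]-C
print("\nnow s=%.1f r=%.1f z=%.1f"%((PH+.57-np.arctan2(v[1],v[0]))*200,np.hypot(*v)*1000,p[2]*1000),"t",s["t"],"F",np.round(s["force"],1),"gap",s["finger_gap"])
E
python3 plan.py -- -48:140 2>/dev/null || python3 plan.py -48:140
```

```text
[[-35.48,-30.72,9.09],-5.0],
now s=-157.3 r=628.6 z=230.4 t 0.1 F [-0.1  0.6  0.1] gap 1.0018872711950761
```

```bash
python3 -m crank '[[[-3.5,-3,0.5],0],[[-7.5,-6.5,1.5],-1],[[-11,-9.5,2.5],-2],[[-15,-13,3.5],-3],[[-19,-16,4.5],-4],[[-22.5,-19.5,6],-5],[[-26,-22.5,7],-5],[[-30,-26,8],-5],[[-33,-28.5,9],-5],[[-35.5,-30.7,9.1],-5]]' 0 20; python3 -m crank '[[[0,0,0],0],[[0,0,0],0],[[0,0,0],0],[[0,0,0],0]]'
python3 plan.py -48:100 -48:66
python3 - <<'E'
from station import manip
import cv2
cv2.imwrite("pics/w1.png",manip.snapshot("wrist")[:,:,::-1])
E
```

```text
t: 1.1
tcp_pos: [0.4484, 0.1601, 0.139]
tool_rot: [0.148, 0.989, -0.0, -0.001]
force: [0.4, 0.3, -0.3]
finger_gap: 0.001
t: 1.5
tcp_pos: [0.447, 0.164, 0.1404]
tool_rot: [0.146, 0.989, 0.0, -0.0]
force: [1.0, -0.0, -1.1]
finger_gap: 0.0
[[-0.08,-0.18,4.04],0.1],[[-0.08,-0.18,7.44],0.1],
now s=-48.7 r=201.8 z=140.4 t 1.5 F [ 1.  -0.  -1.1] gap 0.0004576413025507289
```

View pics/w1.png

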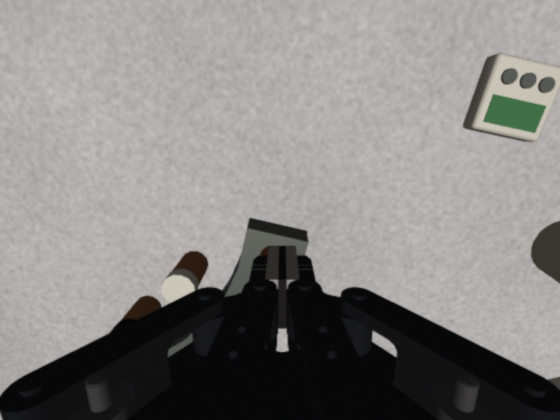

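The wrist view shows the shut fingers centred (col 283) on the carrier's end edge (250–307), with the vials well clear. Next I'll descend and start brushing.

```bash
python3 -m crank '[[[-0.1,-0.2,1.5],0],[[-0.1,-0.2,3.5],0],[[-0.1,-0.2,5.5],0],[[-0.1,-0.2,6.8],0],[[-0.1,-0.2,7.4],0],[[-0.1,-0.2,7.4],0],[[-0.1,-0.2,7.4],0]]'; python3 plan.py -44:66 -40:66 -36:66 -32:66 -28:66 -24:66 -20:66 -16:66 -12:66 -8:66
```

```text
t: 2.25
tcp_pos: [0.4484, 0.1611, 0.0667]
tool_rot: [0.146, 0.989, 0.0, 0.0]
force: [-0.5, 0.4, -1.2]
finger_gap: -0.001
[[-0.25,0.05,0.07],1.2],[[-0.65,0.04,0.07],2.4],[[-1.05,0.02,0.07],3.5],[[-1.45,-0.01,0.07],4.6],[[-1.85,-0.05,0.07],5.8],[[-2.25,-0.09,0.07],6.9],[[-2.64,-0.14,0.07],8.1],[[-3.04,-0.20,0.07],9.2],[[-3.43,-0.27,0.07],10.4],[[-3.83,-0.35,0.07],11.5],
now s=-46.5 r=199.4 z=66.7 t 2.25 F [-0.5  0.4 -1.2] gap -0.001150411068162967
```

```bash
python3 -m crank '[[[-0.25,0.05,0.05],1.2],[[-0.65,0.05,0.05],2.4],[[-1.05,0,0.05],3.5],[[-1.45,0,0.05],4.6],[[-1.85,-0.05,0.05],5.8],[[-2.25,-0.1,0.05],6.9],[[-2.65,-0.15,0.05],8.1],[[-3.05,-0.2,0.05],9.2],[[-3.45,-0.25,0.05],10.4],[[-3.85,-0.35,0.05],11.5]]'; python3 plan.py -4:66 0:66 4:66 8:66 12:66 16:66 20:66 24:66 28:66 32:66
python3 - <<'E'
from station import manip
import cv2
s=manip.snapshot("scene")[120:245,225:330,::-1]
cv2.imwrite("pics/s1.png",cv2.convertScaleAbs(cv2.resize(s,None,fx=4.7,fy=4.7,interpolation=cv2.INTER_CUBIC),alpha=1.6))
E
```

```text
t: 3.25
tcp_pos: [0.4848, 0.1459, 0.0658]
tool_rot: [0.246, 0.969, 0.0, 0.0]
force: [0.1, -0.2, 0.6]
finger_gap: 0.002
[[-0.30,0.02,-0.02],1.0],[[-0.70,0.01,-0.02],2.2],[[-1.10,-0.01,-0.02],3.3],[[-1.50,-0.03,-0.02],4.5],[[-1.90,-0.07,-0.02],5.6],[[-2.30,-0.11,-0.02],6.8],[[-2.69,-0.16,-0.01],7.9],[[-3.09,-0.22,-0.01],9.0],[[-3.48,-0.29,-0.01],10.2],[[-3.88,-0.36,-0.01],11.3],
now s=-7.0 r=199.7 z=65.8 t 3.25 F [ 0.1 -0.2  0.6] gap 0.0016700080807748338
```

View pics/s1.png

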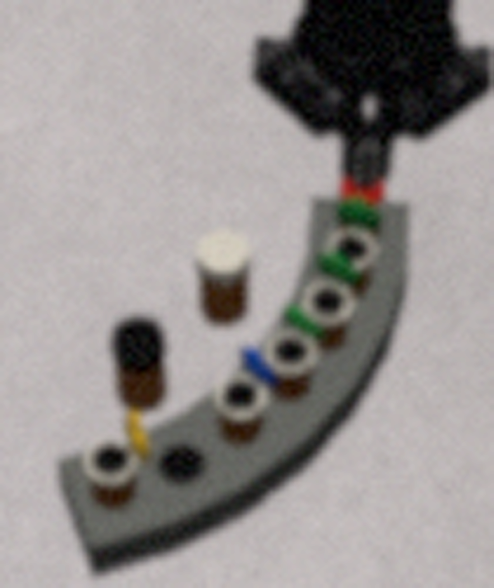

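The red lid, at (362,190), is folding under the fingertips. The other lids are open, the carrier hasn't moved and the force is about 0. I'll continue.

```bash
python3 -m crank '[[[-0.3,0,0],1],[[-0.7,0,0],2.2],[[-1.1,0,0],3.3],[[-1.5,0,0],4.5],[[-1.9,-0.05,0],5.6],[[-2.3,-0.1,0],6.8],[[-2.7,-0.15,0],7.9],[[-3.1,-0.2,0],9],[[-3.5,-0.3,0],10.2],[[-3.9,-0.35,0],11.3]]'; python3 plan.py 36:66 40:66 44:66 48:66 52:66 56:66 60:66 64:66 68:66 72:66
```

```text
t: 4.3
tcp_pos: [0.5173, 0.1241, 0.0658]
tool_rot: [0.34, 0.94, 0.0, 0.0]
force: [-0.1, 0.0, 1.3]
finger_gap: -0.001
[[-0.38,-0.00,-0.02],1.2],[[-0.78,-0.01,-0.02],2.3],[[-1.18,-0.03,-0.02],3.5],[[-1.58,-0.06,-0.02],4.6],[[-1.98,-0.10,-0.02],5.8],[[-2.37,-0.14,-0.02],6.9],[[-2.77,-0.19,-0.02],8.1],[[-3.17,-0.25,-0.02],9.2],[[-3.56,-0.32,-0.02],10.3],[[-3.95,-0.40,-0.02],11.5],
now s=32.2 r=200.0 z=65.8 t 4.3 F [-0.1  0.   1.3] gap -0.0012163068375135816
```

```bash
python3 -m crank '[[[-0.4,0,0],1.2],[[-0.8,0,0],2.3],[[-1.2,-0.05,0],3.5],[[-1.6,-0.05,0],4.6],[[-2,-0.1,0],5.8],[[-2.4,-0.15,0],6.9],[[-2.75,-0.2,0],8.1],[[-3.15,-0.25,0],9.2],[[-3.55,-0.3,0],10.3],[[-3.95,-0.4,0],11.5]]'; python3 plan.py 76:66 80:66 84:66 88:66 92:66 96:66 100:66 104:66 108:66 112:66
python3 - <<'E'
from station import manip
import cv2
s=manip.snapshot("scene")[120:245,225:330,::-1]
cv2.imwrite("pics/s2.png",cv2.convertScaleAbs(cv2.resize(s,None,fx=4.7,fy=4.7,interpolation=cv2.INTER_CUBIC),alpha=1.6))
E
```

```text
t: 5.3
tcp_pos: [0.5452, 0.0958, 0.0659]
tool_rot: [0.433, 0.902, 0.0, 0.0]
force: [1.0, 0.0, 0.5]
finger_gap: 0.003
[[-0.40,-0.01,-0.01],1.1],[[-0.80,-0.02,-0.01],2.3],[[-1.20,-0.04,-0.01],3.4],[[-1.60,-0.07,-0.01],4.6],[[-2.00,-0.11,-0.01],5.7],[[-2.39,-0.15,-0.01],6.9],[[-2.79,-0.20,-0.01],8.0],[[-3.19,-0.26,-0.01],9.2],[[-3.58,-0.33,-0.01],10.3],[[-3.97,-0.40,-0.01],11.5],
now s=72.0 r=200.1 z=65.9 t 5.3 F [1.  0.  0.5] gap 0.0026850797741585046
```

View pics/s2.png

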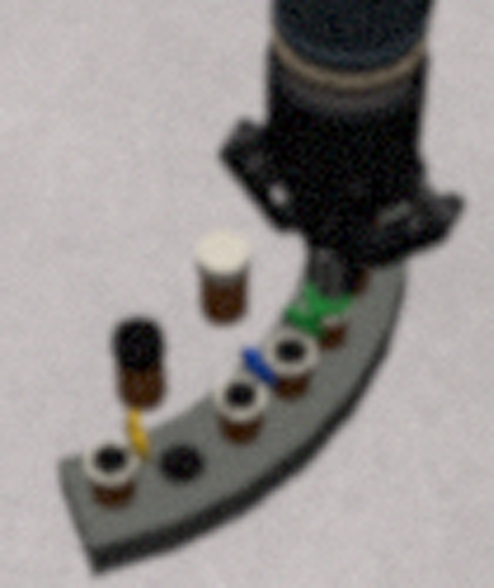

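Lid 3 is folding at (325,300). Lids 4, 5 and 7 are open and the carrier is still in place.

```bash
python3 -m crank '[[[-0.4,0,0],1.1],[[-0.8,0,0],2.3],[[-1.2,-0.05,0],3.4],[[-1.6,-0.05,0],4.6],[[-2,-0.1,0],5.7],[[-2.4,-0.15,0],6.9],[[-2.8,-0.2,0],8],[[-3.2,-0.25,0],9.2],[[-3.6,-0.35,0],10.3],[[-4,-0.4,0],11.5]]'; python3 plan.py 116:66 120:66 124:66 128:66 132:66 136:66 140:66 144:66 148:66 152:66
```

```text
t: 6.35
tcp_pos: [0.5668, 0.0621, 0.0658]
tool_rot: [0.521, 0.854, -0.0, 0.0]
force: [0.3, 0.9, 0.1]
finger_gap: 0.001
[[-0.38,0.01,-0.02],1.1],[[-0.78,-0.00,-0.02],2.2],[[-1.18,-0.02,-0.02],3.4],[[-1.58,-0.05,-0.02],4.5],[[-1.98,-0.08,-0.02],5.7],[[-2.37,-0.13,-0.02],6.8],[[-2.77,-0.18,-0.02],8.0],[[-3.17,-0.24,-0.02],9.1],[[-3.56,-0.31,-0.02],10.3],[[-3.95,-0.38,-0.02],11.4],
now s=112.2 r=199.9 z=65.8 t 6.35 F [0.3 0.9 0.1] gap 0.0008392688567273234
```

```bash
python3 -m crank '[[[-0.4,0,0],1.1],[[-0.8,0,0],2.2],[[-1.2,0,0],3.4],[[-1.6,-0.05,0],4.5],[[-2,-0.1,0],5.7],[[-2.4,-0.15,0],6.8],[[-2.75,-0.2,0],8],[[-3.15,-0.25,0],9.1],[[-3.55,-0.3,0],10.3],[[-3.95,-0.4,0],11.4]]'; python3 plan.py 156:66 160:66 164:66 164:66 164:100 164:160
```

```text
t: 7.35
tcp_pos: [0.5814, 0.0251, 0.0658]
tool_rot: [0.603, 0.798, -0.0, 0.0]
force: [-0.8, -0.7, 0.8]
finger_gap: 0.002
[[-0.40,0.01,-0.02],1.2],[[-0.80,-0.00,-0.02],2.3],[[-1.20,-0.02,-0.02],3.5],[[-1.20,-0.02,-0.02],3.5],[[-1.20,-0.02,-3.42],3.5],[[-1.20,-0.02,-9.42],3.5],
now s=152.0 r=199.8 z=65.8 t 7.35 F [-0.8 -0.7  0.8] gap 0.0017222992475022722
```

```bash
python3 -m crank '[[[-0.4,0,0],1.2],[[-0.8,0,0],2.3],[[-1.2,0,0],3.5],[[-1.2,0,0],3.5],[[-1.2,0,-1],3.5],[[-1.2,0,-4],3.5],[[-1.2,0,-8],3.5],[[-1.2,0,-12],3.5],[[-1.2,0,-16],3.5],[[-1.2,0,-18],3.5]]'; python3 - <<'E'
from station import manip
import numpy as np
from scipy.spatial.transform import Rotation as Ro
s=manip.sense(); p=s["tcp_pos"]; print(p, Ro.from_quat(s["tool_rot"]).as_matrix().T@(np.array([.45,-.25,.26])-p)*100)
E
```

```text
t: 8.35
tcp_pos: [0.5859, 0.0141, 0.2506]
tool_rot: [0.626, 0.78, 0.002, 0.003]
force: [0.2, 0.7, 0.5]
finger_gap: 0.001
[0.58590504 0.01412148 0.25064173] [-22.862366   -18.96021962  -1.00070727]
```

```bash
python3 -m crank '[[[-3,-2.5,0],0],[[-6.5,-5,0],0],[[-10,-8,0],0],[[-13.5,-11,0],0],[[-17,-14,0],0],[[-20,-16.5,0],0],[[-22,-18,0],0],[[-22.5,-19,0],0],[[-22.5,-19,0],0],[[-22.5,-19,0],0]]'
python3 - <<'E'
from station import manip
import cv2,numpy as np
s=manip.snapshot("scene"); t=manip.snapshot("top")
cv2.imwrite("pics/s3f.png",s[:,:,::-1]);cv2.imwrite("pics/t3f.png",t[:,:,::-1])
for n,f in(("scene0",s),("top0",t)):
    d=cv2.absdiff(cv2.imread(f"pics/{n}.png"),np.ascontiguousarray(f[:,:,::-1])).max(2)
    k,_,st,_=cv2.connectedComponentsWithStats(cv2.morphologyEx((d>45).astype(np.uint8),cv2.MORPH_CLOSE,np.ones((3,3))))
    print(n,[x.tolist() for x in st[1:] if x[4]>8])
a=cv2.resize(s[140:245,225:330,::-1],(420,420),interpolation=cv2.INTER_CUBIC)
b=cv2.resize(t[200:270,212:318,::-1],(380,251),interpolation=cv2.INTER_CUBIC)
o=np.zeros((420,800,3),np.uint8);o[:,:420]=a;o[:251,420:]=b
cv2.imwrite("pics/fin.png",cv2.convertScaleAbs(o,alpha=1.6))
E
```

```text
t: 9.35
tcp_pos: [0.4473, -0.2454, 0.246]
tool_rot: [0.626, 0.78, 0.0, -0.0]
force: [-0.6, 0.4, -0.3]
finger_gap: 0.004
scene0 [[78, 0, 47, 52, 941], [199, 0, 75, 38, 1951], [146, 23, 29, 12, 129], [67, 51, 68, 103, 3397], [298, 150, 9, 16, 108], [295, 170, 9, 5, 27], [290, 180, 10, 8, 48], [282, 191, 10, 8, 46], [271, 200, 11, 8, 62]]
top0 [[179, 198, 275, 222, 28339], [267, 213, 10, 8, 55], [254, 219, 10, 8, 49], [242, 227, 10, 8, 46], [232, 236, 9, 9, 45], [224, 246, 10, 10, 70], [0, 337, 57, 83, 3488], [293, 405, 14, 9, 31], [309, 413, 9, 7, 37]]
```

View pics/fin.png

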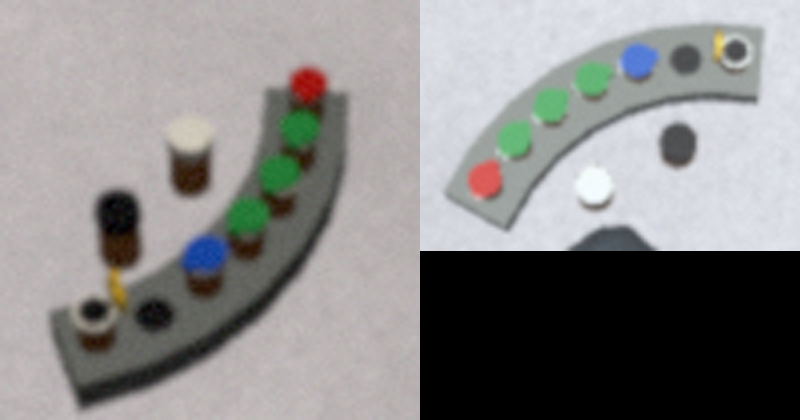

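All five lids lie flat and yellow stands open. Only the lids and the arm changed in the images, so I'm handing in.

```bash
python3 -c "
from station import manip
print(manip.sense()['t'],manip.sign_off())"
```

```text
the job is handed in; nothing more can be done
9.45 None
```

The red, three green and blue lids were folded shut in order, in one light sweep along the arc. The fingers were shut, with the tips about 66 mm above the bench. I handed the job in at t = 9.45 s.

- **Lids:** the last scene and top views show lids 1–5 lying flat and the yellow lid still standing open. I could not read the joint angles directly. The tip height leaves each lid at most about 0.07 rad (4°) ajar, against a limit of 0.175 rad.
- **Carrier and bench:** comparing pictures from before and after, only the five lids and the arm itself changed. One area near the bench's lower left was also flagged in the top view. I took it for other moving equipment and did not look at it separately. In the top view the arm covers part of the bench on the right, so there I relied on the scene view, which showed nothing moved.
- **Forces:** the wrist force read after each move stayed at about 1 N or less.
- **Disagreements:** no check failed. The loose vials measured 69 mm from the row, against the given "about 75 mm".

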